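# Select the green channel and take the reading

### The job

Flick the ribbed thumbwheel on the selector box with a fingertip, pushing its top towards the row of coloured posts click by click, until the green facet has clicked into place on top at the white index lines, without running past green. Then press the green key on the orange cell tester fully down to take the reading, and let it come up again. Do not press the key on any other channel, and leave the loose things on the bench where they lie.

Things in the scene. Friction and masses are not known exactly. Their poses are not given: they have to be found in the camera images.
- selector: grey channel selector box, 164 mm (its x, front to back) x 180 mm (its y), 62 mm high to its aluminium top panel, fixed to the bench; origin under its centre, x axis from its front to its back. A row of eight coloured binding posts, 81 mm high, stands along the back at x = +60 mm; a ribbed thumbwheel stands out of a slot in the top panel
- wheel_axis (a point): centre of the thumbwheel, on its axis, 45 mm above the bench; fixed to the selector, axes parallel to the selector's. The wheel turns about this y. It is 24 mm wide: a drum of 31 mm radius with eight grey ribs, 5 mm thick, rounded tips at 40 mm radius (85 mm above the bench when upright), a coloured facet between each two ribs
- index_mark (a point): the point above the wheel's axis where the facet in use faces straight up, 76 mm above the bench (fixed to the selector). At a click two ribs lean 22.5 degrees either side of it, tips 15 mm in front of and behind it, 82 mm above the bench. White index lines on the slot's black cheeks, 70 mm high, 16 to 23 mm to either side of the wheel's middle, point at it
- channel_wheel (a joint): wheel angle, rad, grows when the wheel's top moves towards the posts (selector's +x). Eight clicks 0.785 apart; facet on top: brown at 0, red 0.785, orange 1.571, yellow 2.356, green 3.142, blue 3.927, violet 4.712, white 5.498; starts at brown, red or orange. About 3 N at a rib's tip moves it; pushed past half a click it runs on to the next click by itself, let go earlier it falls back
- tester: hand-held cell tester in an orange holster lying face up, 200 mm (its x) x 96 mm (its y), black face 40 mm above the bench, fixed; origin under its centre; the screen lies towards its +x, the round green reading key at x = -30 mm
- read_key_top (a point): centre of the top of the tester's round green reading key, 22 mm across, 61 mm above the bench when up; it stands 9 mm out of a grey collar 38 mm across
- read_key (a joint): travel of the reading key, m: 0 up, 0.005 fully down; a spring pushes it back, 4 N hold it fully down; it counts as pressed beyond 0.0035
- tape_roll: loose roll of amber tape, ring 72 mm across, 19 mm high, lying flat; origin under its centre
- torque_driver: loose screwdriver lying on the bench along its own x, handle to -x
- spanner: loose steel spanner lying on the bench along its own x
- terminal_block: loose aluminium terminal block 45 x 30 x 14 mm with a steel bolt on top, 28 mm high in all; origin under its centre
- washer_jar: loose clear jar 48 mm across, 58 mm high; origin under its centre
- spare_cell: loose silver pouch cell 120 x 70 x 7 mm with two metal tabs reaching 94 mm to its +x; origin under the middle of the pouch

How it is judged:
On the way, in this order (a step that is already met when the one before it is completed fails the run):
1. the thumbwheel rests at the green click (value of joint channel_wheel between 3.022 and 3.262 rad and velocity of joint channel_wheel between -0.2 and 0.2 rad/s), for 0.3 s.
2. the reading key is pressed down with the wheel at green (value of joint channel_wheel between 3.022 and 3.262 rad and value of joint read_key above 0.0035 m), for 0.05 s.
At the end, for the whole second after the job is handed in: The thumbwheel stands at the green click (3.142 rad, within 0.12), the reading key is up again (below 1 mm) and every loose thing lies within 15 mm of where it began (value of joint channel_wheel between 3.022 and 3.262 rad and value of joint read_key below 0.001 m and distance of each of tape_roll, torque_driver, spanner, terminal_block, washer_jar, spare_cell from where it was at the start of the episode below 0.015 m); the robot touches nothing.
It fails at once if the wheel ran past green towards blue (more than half a click) (value of joint channel_wheel above 3.532 rad).
It fails at once if the reading key was pressed with the wheel off green (value of joint read_key above 0.002 m and not (value of joint channel_wheel between 3.022 and 3.262 rad)).
It fails at once if a loose thing on the bench was moved, lifted or carried (distance of any of tape_roll, torque_driver, spanner, terminal_block, washer_jar, spare_cell from where it was at the start of the episode above 0.015 m).
It also fails if it takes over 54 s, if anything falls off the work surface, if the arm or the gripper's body presses on something with over 40 N, if the wrist force passes 120 N, or if a joint passes its speed limit or range.

### The arm

A 6-joint arm with a two-finger parallel gripper is mounted at the origin on the work surface. World frame = base frame: x ahead of the robot, y to its left, z up, the work surface at z = 0. Lengths are in m, angles in rad, forces in N, time in s.
With the tool pointing down it reaches from about 0.375 to 0.975 m from the base axis. Payload 3.8 kg.
Tool frame: the origin (TCP) lies between the finger pads; the fingertips stand env.nose_length ahead of it and the grasp point (between the pads) lies 11 mm behind it (env.nose_length is the distance from the TCP to the fingertips, in m); z points along the fingers, x is the direction in which the jaws open and shut, and the axes are right-handed (so a half turn about z gives the same grasp; the last joint's range is limited). The gripper opens to 85 mm and grips with 20 to 120 N. Pads are 22 mm wide; open, the fingers measure 114 mm over their backs; the gripper's body (76 mm by 85 mm) begins 54 mm behind the grasp point. The pads swing forward as they close: fully open they stand 13 mm farther back than shut.
Start: joints at [-1.18, 0.264, 1.604, -0, 1.274, -0.037], TCP at [0.28, -0.614, 0.239] pointing down, gripper open.
Joint ranges: [-2.63, 2.63], [-0.94, 2.18], [0.31, 2.57], [-1.31, 4.45], [0, 2.66], [-2.55, 2.55]. Speed limits (rad/s): [2.57, 2.57, 3.14, 3.14, 3.14, 3.14].

### API

Orientations are given as [roll, pitch, yaw] about the fixed x, y, z axes, in that order (R = Rz(yaw) Ry(pitch) Rx(roll)).
In Python, from cell import env gives the robot as it stands. The module is installed in compiled form; this text tells all that it offers. Calls block until the motion is done:
- env.move_to(position, orientation): joint-space move of the TCP to a pose.
- env.servo_line(position, max_speed=0.15, rotation=None): straight line of the TCP; rotation=None keeps the orientation; max_speed is the mean speed in m/s.
- env.set_joints(angles): joint-space move.
- env.grip(opening, f_grip=None): opening from 0.0 (shut) to 1.0 (fully open); f_grip is the grip in N (None keeps the last); returns when the fingers have stopped.
- env.hold(seconds).
- env.ik(position, orientation): joint angles nearest the present ones, or None.
- env.read_state(): the state.
- env.get_image(name): name is "scene" or "top"; returns a dict with "color" (480x640x3 uint8, blue, green, red), "K" (3x3 intrinsics, pixels), "k1" (the pictures are not rectified: a ray, as slopes to the right and down, at radius r is drawn at 1 + k1 r^2 times it, then the intrinsics apply), "rvec" (rotation vector, rad) and "tvec" (3), from world to camera coordinates, as OpenCV has them. Camera axes: x right, y down, z forward; pixel columns grow to the right and rows downward; lengths in m; the calibration is good to about 2 mm. A picture is of the moment at which its call begins. There is no depth.
A pose or a line that the arm cannot do raises env.PlanningError and nothing moves.
- env.hand_in(): hands the job in, once; it reports no verdict.
The state is a dict: "time": time; "qpos": joint angles; "qd": joint speeds; "effort": joint torques, N m; "tool_pos": TCP position; "tool_rot": TCP orientation; "force": force on the tool from outside, world axes, zero at the start; "ft_torque": the same for the moment, N m; "opening": opening from 0.0 (shut) to 1.0 (fully open).
Only numpy, scipy, OpenCV 4.12 (cv2) and the standard library are available. Lean on these libraries where they do the work, as an engineer would, in place of code of your own. Each camera call takes 0.05 s, during which the arm holds its last target.

## Working session

There is one attempt and no reset: what is moved stays moved. The work goes in short steps, each a Python script; the robot and the scene stay as the last script left them, time stands still between calls to the robot, and variables do not carry over. Pictures are saved under pics/ and viewed, and the job is handed in when it is done.

```bash
mkdir -p pics
cat > h.py <<'E'
import numpy as np,cv2
from cell import env
def snap(n,f):
    d=env.get_image(n); cv2.imwrite('pics/'+f,d['color']); return d
def ray(d,u,v):
    K=np.array(d['K']);k=float(np.ravel(d['k1'])[0])
    p=cv2.undistortPoints(np.array([[[u,v]]],float),K,np.array([k,0,0,0,0.]))[0,0]
    R=cv2.Rodrigues(np.array(d['rvec'],float))[0];t=np.array(d['tvec'],float).ravel()
    return -R.T@t, R.T@np.array([p[0],p[1],1.])
def onz(d,u,v,z):
    c,r=ray(d,u,v); return c+r*(z-c[2])/r[2]
def tri(d1,p1,d2,p2):
    c1,r1=ray(d1,*p1);c2,r2=ray(d2,*p2)
    s=np.linalg.lstsq(np.c_[r1,-r2],c2-c1,rcond=None)[0]
    a=c1+s[0]*r1;b=c2+s[1]*r2; return (a+b)/2,np.linalg.norm(a-b)
def proj(d,P):
    K=np.array(d['K']);k=float(np.ravel(d['k1'])[0])
    return cv2.projectPoints(np.array(P,float).reshape(-1,3),np.array(d['rvec'],float),np.array(d['tvec'],float),K,np.array([k,0,0,0,0.]))[0][:,0]
E
python3 - <<'E'
from h import *
import pickle
D={n:snap(n,n+'0.png') for n in('scene','top')}
pickle.dump(D,open('D0.pkl','wb'))
for n in D: print(n,D[n]['K'],D[n]['k1'],ray(D[n],320,240))
s=env.read_state();print(s['time'],s['tool_pos'],s['tool_rot'],env.nose_length,s['opening'])
E
```

```text
scene [[449.61650695   0.         314.01340703]
 [  0.         449.61650695 234.83552842]
 [  0.           0.           1.        ]] -0.0275461868472991 (array([1.0689926 , 0.10311448, 0.81061265]), array([-0.6116657 , -0.1100392 , -0.78362343]))
top [[595.26004452   0.         317.51279483]
 [  0.         595.26004452 237.32945066]
 [  0.           0.           1.        ]] -0.15931662457608758 (array([ 0.33343578, -0.00500571,  1.40269738]), array([ 0.09783641, -0.00934324, -0.99517754]))
0.1 [ 0.27979824 -0.61356485  0.23807728] [-3.14149722e+00  2.06724524e-03 -1.14296348e+00] 0.008 0.9991568431007649
```

View pics/scene0.png

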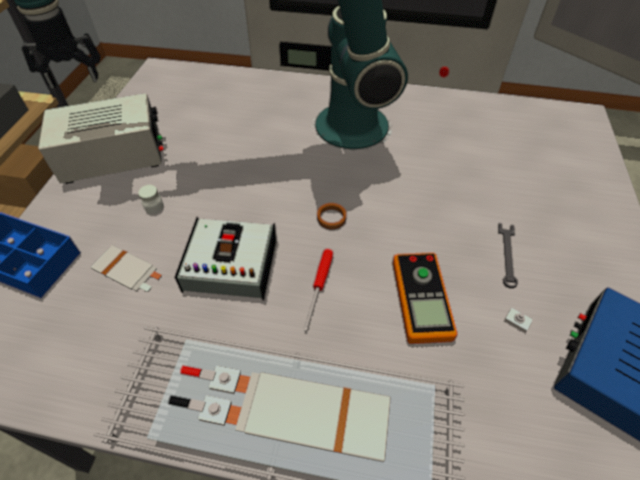

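View pics/top0.png

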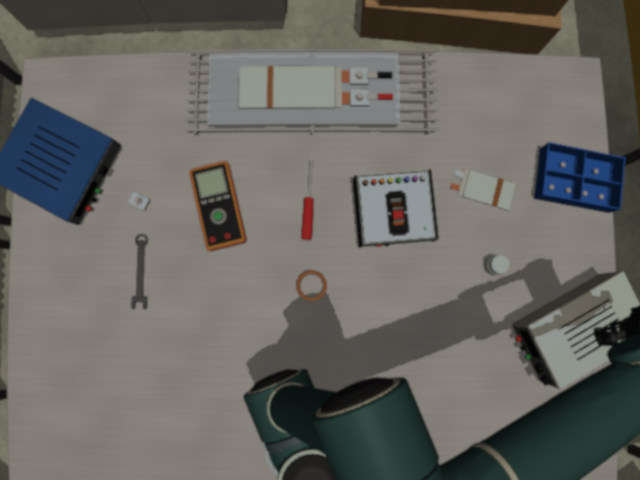

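The scene view shows the selector around (228,258) and the tester at (424,297). In the top view they are at (396,208) and (218,205). Next I'll zoom in on both.

Run:
```python
import cv2
a=cv2.imread('pics/top0.png');b=cv2.imread('pics/scene0.png')
A=cv2.resize(a[160:256,345:445],(400,384),interpolation=2)
B=cv2.resize(a[152:256,180:260],(320,416)[:2],interpolation=2)
C=cv2.resize(b[205:305,165:290],(500,400),interpolation=2)
D=cv2.resize(b[245:345,385:460],(300,400),interpolation=2)
import numpy as np
def pad(x):
    o=np.zeros((420,x.shape[1],3),np.uint8);o[:x.shape[0]]=x[:420];return o
cv2.imwrite('pics/z1.png',np.hstack([pad(A),pad(B)]));cv2.imwrite('pics/z2.png',np.hstack([pad(C),pad(D)]))
```

```text
(no output)
```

View pics/z1.png

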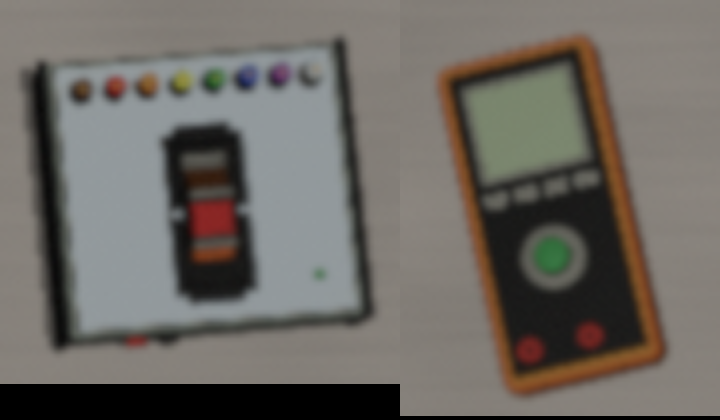

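View pics/z2.png

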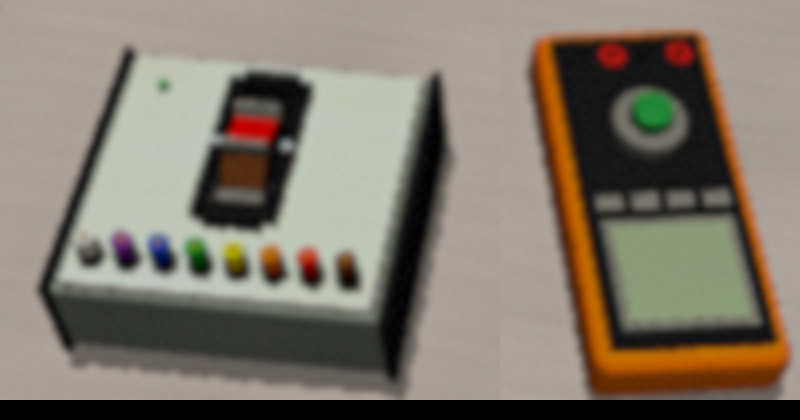

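The red facet is on top between the white ticks, so green is three clicks away. Next I'll locate the ticks, posts and key in both views.

```bash
cat > m.py <<'E'
from h import *
import pickle
D=pickle.load(open('D0.pkl','rb'));T,S=D['top'],D['scene']
def wcent(d,u,v,r,fn):
    u0,v0=int(round(u)),int(round(v)); im=d['color'].astype(float)[v0-r:v0+r+1,u0-r:u0+r+1]
    w=fn(im); ys,xs=np.mgrid[v0-r:v0+r+1,u0-r:u0+r+1]; return (xs*w).sum()/w.sum(),(ys*w).sum()/w.sum()
white=lambda im:np.clip(im.min(2)-90,0,None)
green=lambda im:np.clip(im[...,1]-np.maximum(im[...,0],im[...,2])-25,0,None)
def show(n,x): print(n,np.round(x,4))
tk={}
for n,pt,ps in (('tick+y',(389.5,213.5),(236.7,241.2)),('tick-y',(405.75,212.2),(219.2,240.2))):
    a=wcent(T,*pt,1,white);b=wcent(S,*ps,1,white)
    P,e=tri(T,a,S,b);show(n,[*a,*b,*P,e]);show(' top@70',onz(T,*a,.07));show(' sc@70',onz(S,*b,.07)); tk[n]=(onz(T,*a,.07)+onz(S,*b,.07))/2
a=wcent(T,218,216,7,green);b=wcent(S,423.5,273,8,green)
P,e=tri(T,a,S,b);show('key',[*a,*b,*P,e]);show(' top@61',onz(T,*a,.061));show(' sc@60',onz(S,*b,.059))
# posts: top view z1 px/4 ; scene z2
pt=[(81,91),(116,88),(148,85),(181,82),(214,79),(246,77),(279,75),(311,73)]
ps=[(347,258),(309,253),(272,251),(235,247),(197,243),(160,240),(123,236),(90,238)]
for i in range(8):
    a=(345+pt[i][0]/4,160+pt[i][1]/4);b=(165+ps[i][0]/4,205+ps[i][1]/4)
    P,e=tri(T,a,S,b);show('post%d'%i,[*P,e]);show('  top@81',onz(T,*a,.081))
E
python3 m.py
```

```text
tick+y [ 3.890000e+02  2.130000e+02  2.367538e+02  2.410251e+02  5.255000e-01
 -1.735000e-01  6.910000e-02  1.600000e-03]
 top@70 [ 0.5256 -0.1742  0.07  ]
 sc@70 [ 0.526  -0.1724  0.07  ]
tick-y [ 4.066000e+02  2.118345e+02  2.187412e+02  2.394298e+02  5.280000e-01
 -2.133000e-01  6.840000e-02  2.900000e-03]
 top@70 [ 0.5282 -0.2144  0.07  ]
 sc@70 [ 0.529  -0.2112  0.07  ]
key [2.174688e+02 2.153624e+02 4.228038e+02 2.721484e+02 5.231000e-01
 2.170000e-01 5.600000e-02 3.000000e-04]
 top@61 [0.5224 0.2163 0.061 ]
 sc@60 [0.5253 0.2164 0.059 ]
post0 [ 0.594  -0.1201  0.0757  0.001 ]
  top@81 [ 0.5931 -0.1201  0.081 ]
post1 [ 0.5954 -0.1396  0.0768  0.0018]
  top@81 [ 0.5948 -0.14    0.081 ]
post2 [ 0.5973 -0.158   0.0763  0.0014]
  top@81 [ 0.5966 -0.1582  0.081 ]
post3 [ 0.5989 -0.1768  0.077   0.0015]
  top@81 [ 0.5983 -0.177   0.081 ]
post4 [ 0.6006 -0.1957  0.0778  0.0011]
  top@81 [ 0.6001 -0.1958  0.081 ]
post5 [ 6.020e-01 -2.144e-01  7.730e-02  5.000e-04]
  top@81 [ 0.6013 -0.2141  0.081 ]
post6 [ 6.032e-01 -2.335e-01  7.750e-02  4.000e-04]
  top@81 [ 0.6025 -0.233   0.081 ]
post7 [ 0.605  -0.252   0.0734  0.0017]
  top@81 [ 0.6037 -0.2514  0.081 ]
```

Checks: tick spacing is 41 mm (39 expected) at about 69 mm height (70 expected). The posts give a yaw of about 4.6°, and the ticks agree. The key centroid is at z≈56–61 mm. I'll approach above the front of the wheel with the jaws shut.

```bash
cat >> h.py <<'E'
YAW=0.0807; ex=np.array([np.cos(YAW),np.sin(YAW),0]); ey=np.array([-np.sin(YAW),np.cos(YAW),0])
IDX=np.array([0.527,-0.1935,0]); NL=env.nose_length
ORI=[np.pi,0,YAW-np.pi/2]
def P(x,z): return IDX+ex*x+np.array([0,0,z+NL])   # fingertip centre at wheel-frame x, height z
E
python3 - <<'E'
from h import *
import pickle
env.grip(0.0,40)
print(env.ik(P(-.06,.14),ORI))
env.move_to(P(-.06,.2),ORI)
env.servo_line(P(-.06,.10),max_speed=.15)
s=env.read_state();print(s['time'],s['tool_pos'],s['tool_rot'],s['force'],s['opening'],s['qpos'])
D={n:snap(n,n+'1.png') for n in('scene','top')};pickle.dump(D,open('D1.pkl','wb'))
for n in D: print(proj(D[n],[P(-.06,.1-NL),IDX+[0,0,.076]]))
a=cv2.resize(D['scene']['color'][170:310,150:310],(640,560),interpolation=2);cv2.imwrite('pics/z3.png',a)
a=cv2.resize(D['top']['color'][150:290,320:480],(640,560),interpolation=2);cv2.imwrite('pics/z4.png',a)
E
```

```text
[-4.50548200e-01  2.44830870e-02  2.05290947e+00 -4.44089210e-16
  1.06420009e+00  1.03954813e+00]
3.3583 [ 0.46781997 -0.19887668  0.10867107] [-3.14059998e+00 -5.95457277e-04 -1.49050417e+00] [-0.11959649 -0.17884091  0.47121363] 0.002972617701360035 [-4.50962717e-01  7.09057550e-02  2.08557004e+00 -1.25913402e-05
  9.83959343e-01  1.03954813e+00]
[[231.31816708 209.37187835]
 [226.57719183 238.15455192]]
[[401.97294344 237.22567388]
 [397.8153225  211.98763056]]
```

View pics/z3.png

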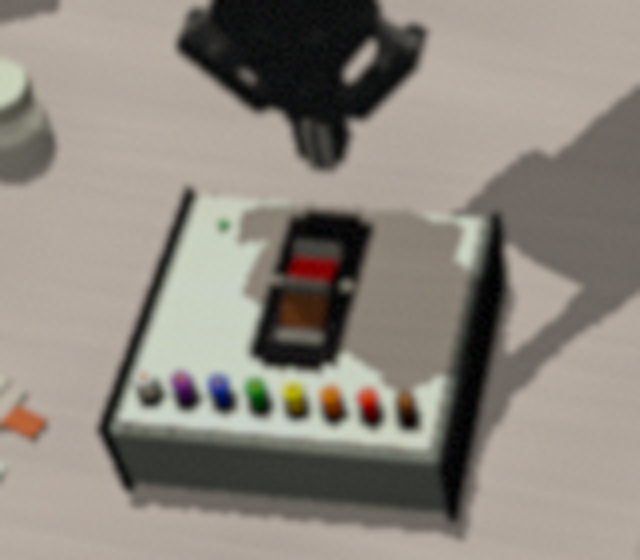

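View pics/z4.png

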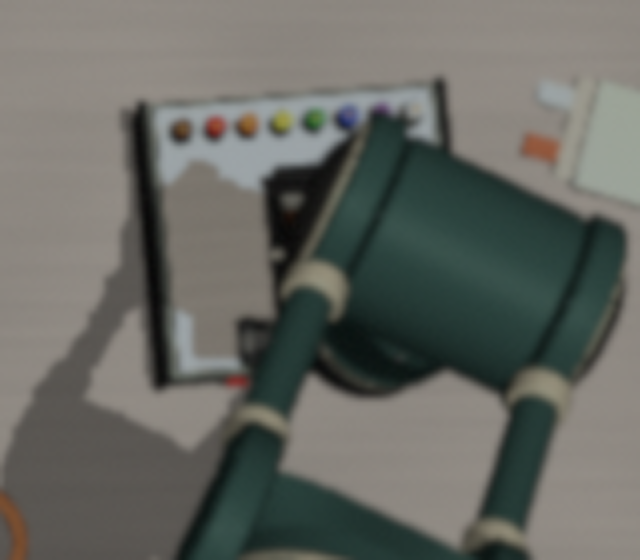

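The fingertip shows at about (230,212) in the scene view, against a predicted (231,209), so they agree. The scene view also shows the facets clearly with the arm in place. I'll do the first click in small steps and watch the force.

```bash
cat >> h.py <<'E'
def look(f):
    d=env.get_image('scene'); cv2.imwrite('pics/'+f,cv2.resize(d['color'][190:310,160:300],(700,600),interpolation=2)); return d
E
python3 - <<'E'
from h import *
env.servo_line(P(-.045,.078),max_speed=.1)
env.servo_line(P(-.032,.078),max_speed=.05)
print(env.read_state()['time'])
x=-.032
pk=0
while x<-0.0085:
    x+=.002
    z=.078+ (0.0015 if x>-.018 else 0)
    env.servo_line(P(x,z),max_speed=.03)
    s=env.read_state(); f=np.array(s['force']);fx=f@ex
    print(round(s['time'],2),round(x*1e3),np.round([fx,f@ey,f[2]],2),np.round((np.array(s['tool_pos'])-IDX)@ex*1e3,1))
    pk=min(pk,fx)
    if abs(f[2])>20 or abs(fx)>25: print('big');break
    if pk<-1.5 and fx>0.3*pk: print('trip');break
look('a1.png')
E
```

```text
4.2833
4.53 -30 [-0.35  0.91 -0.65] -30.0
4.78 -28 [-1.75  1.49  5.29] -27.9
5.03 -26 [-4.26  1.33 10.4 ] -26.0
5.28 -24 [-6.61  2.35 14.42] -23.9
5.53 -22 [-10.86   2.41  19.81] -23.3
5.78 -20 [-17.06   1.08  24.08] -22.8
big
```

View pics/a1.png

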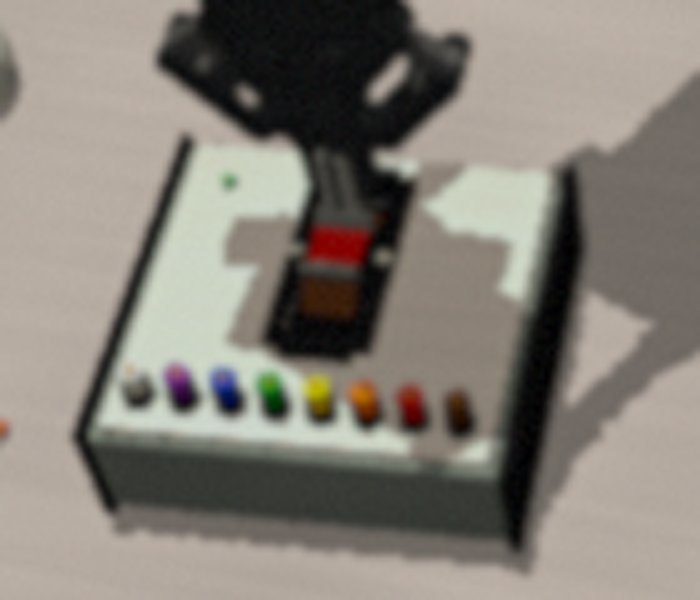

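The force is mostly upward, so the fingertip is riding on something, either the rib tip or another part. The wheel is still at red. I'll check the geometry before pushing further.

Run:
```python
from h import *
s=env.read_state();tp=np.array(s['tool_pos']);print(s['time'],tp,(tp-IDX)@ex,(tp-IDX)@ey,s['force'],s['tool_rot'],s['opening'])
d=env.get_image('scene')
tip=tp-[0,0,NL]
for dx in(-.011,0,.011):
  for dz in (0,.006): print(dx,dz,(proj(d,tip+ex*dx+np.array([0,0,dz]))[0]-[160,190])*5)
for a in(-67.5,-22.5,22.5):
  r=np.radians(a);print('rib',a,(proj(d,IDX+ex*.04*np.sin(r)+np.array([0,0,.045+.04*np.cos(r)]))[0]-[160,190])*5)
env.servo_line(P(-.045,.078),max_speed=.1)
env.hold(.1)
s=env.read_state();print(s['time'],s['force'])
look('a2.png')
```

```text
5.8333 [ 0.50430784 -0.19539119  0.08822654] -0.02277076488760547 -5.576859571701358e-05 [-15.74992028   2.01690908  22.63593465] [ 3.13534915e+00  5.40251459e-04 -1.48925792e+00] -0.0021559342613244096
-0.011 0 [349.51474728 173.23077019]
-0.011 0.006 [347.37967106 164.09271963]
0 0 [343.62489367 192.8732513 ]
0 0.006 [341.44474279 183.76511305]
0.011 0 [337.65158167 212.80089499]
0.011 0.006 [335.42527387 203.72462786]
rib -67.5 [358.23353618 197.34898147]
rib -22.5 [339.07559311 203.7644424 ]
rib 22.5 [322.03961393 260.5395032 ]
6.3833 [-0.38731116 -0.02318702 -0.35533745]
```

View pics/a2.png

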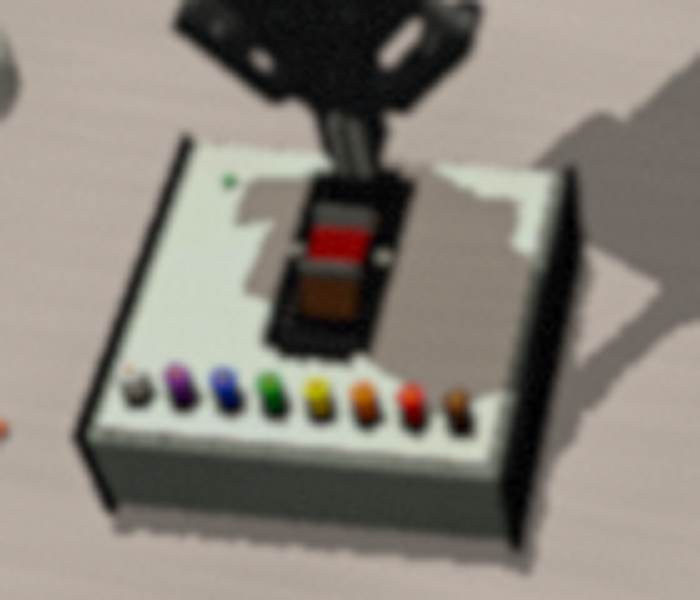

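The wheel fell back cleanly to red. The tip (actual bottom 80 mm) had only about 2 mm of overlap on the rounded rib tip and rode up it. I'll go in lower, following the drum's curve with small clearance.

```bash
cat >> h.py <<'E'
HW=.011
def prof(xf,c): return .045+np.sqrt(.031**2-min(xf-.002,0)**2)+c
def click(c=.0015,x0=-.022,x1=.006,step=.002,v=.04,name='b'):
    env.servo_line(P(-.045,.080),max_speed=.15)
    env.servo_line(P(-.040,prof(x0,c)),max_speed=.1)
    env.servo_line(P(x0-HW,prof(x0,c)),max_speed=.1)
    xf=x0;pk=0;r='end'
    while xf<x1-1e-6:
        xf+=step; env.servo_line(P(xf-HW,prof(xf,c)),max_speed=v)
        s=env.read_state(); f=np.array(s['force']);fx=f@ex;tp=np.array(s['tool_pos'])
        print(round(s['time'],2),round(xf*1e3),np.round([fx,f@ey,f[2]],2),np.round([(tp-IDX)@ex*1e3+HW*1e3,(tp[2]-NL)*1e3],1))
        pk=min(pk,fx)
        if abs(f[2])>18 or abs(fx)>18: r='big';break
        if xf>-.004 and pk<-1.5 and fx>0.3*pk: r='trip';break
    print(r); return xf,r
E
python3 - <<'E'
from h import *
xf,r=click()
look('b1.png')
E
```

```text
7.48 -20 [ 0.76 -0.53  1.9 ] [-19.6  68.3]
7.73 -18 [0.09 0.78 0.13] [-18.1  69.7]
7.98 -16 [ 0.29  1.03 -0.06] [-16.   71.6]
8.23 -14 [-3.32 -0.02 -0.66] [-15.3  72.3]
8.48 -12 [-7.88 -2.26 -2.78] [-14.8  72.7]
8.73 -10 [-5.6  -0.98 -2.22] [-12.6  73.6]
8.98 -8 [-3.38  0.07 -2.4 ] [-8.7 75.2]
9.23 -6 [-2.52  0.83 -1.35] [-5.3 76.8]
9.48 -4 [-1.14  0.23  0.31] [-2.6 77.8]
trip
```

View pics/b1.png

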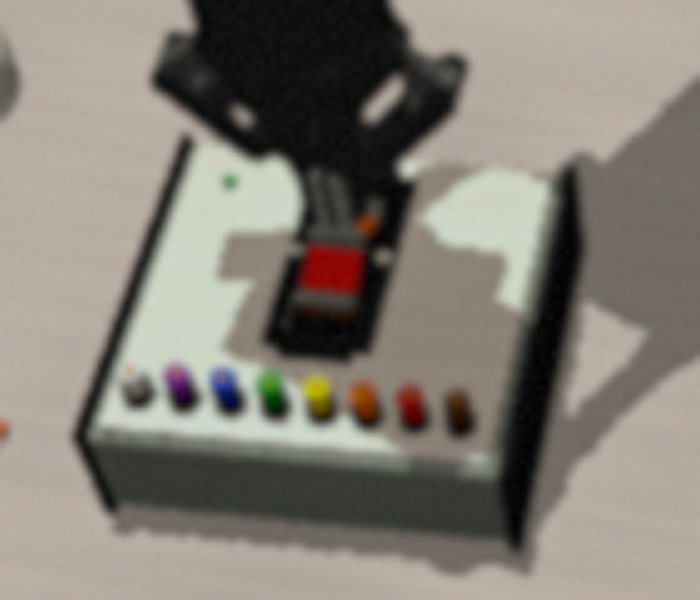

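That works: the red facet has moved back and the rib is about upright. I'll push a little further, until it snaps over.

Run:
```python
from h import *
for xf in(-.002,0,.002,.004,.006):
    env.servo_line(P(xf-HW,prof(xf,.0018)),max_speed=.04)
    s=env.read_state();f=np.array(s['force']);tp=np.array(s['tool_pos'])
    print(round(s['time'],2),xf,np.round([f@ex,f@ey,f[2]],2),np.round([(tp-IDX)@ex*1e3+HW*1e3,(tp[2]-NL)*1e3],1))
look('b2.png')
```

```text
9.78 -0.002 [ 0.87 -0.   -0.56] [-1.1 78.1]
10.03 0 [-0.67 -0.56  0.1 ] [ 0.5 77.9]
10.28 0.002 [-0.13  0.48 -0.26] [ 2.3 77.9]
10.53 0.004 [-0.71 -0.08 -0.  ] [ 4.2 77.8]
10.78 0.006 [ 0.08 -0.59 -0.04] [ 6.2 77.8]
```

View pics/b2.png

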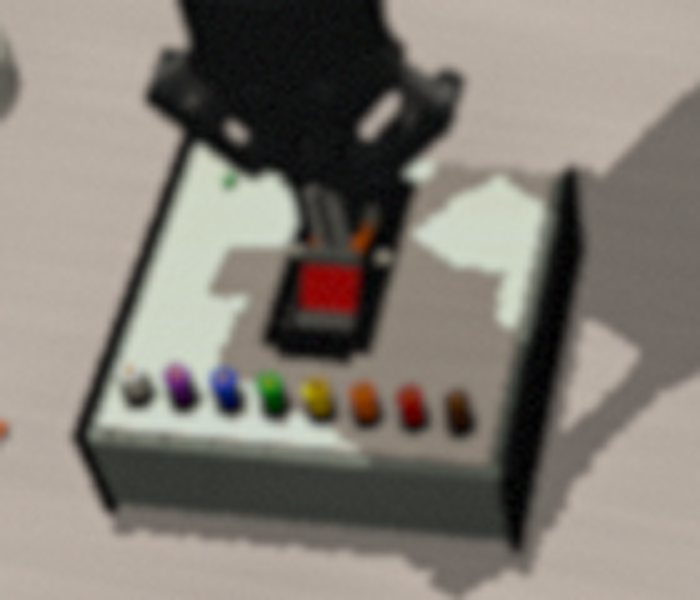

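The force has vanished and red has moved well to the back. I'll lift off and check that orange seated.

```bash
cat >> h.py <<'E'
def off(xf):
    env.servo_line(P(xf-HW,.092),max_speed=.12); env.servo_line(P(-.045,.092),max_speed=.2)
E
python3 - <<'E'
from h import *
off(.006);look('b3.png');print(env.read_state()['time'])
E
```

```text
11.5
```

View pics/b3.png

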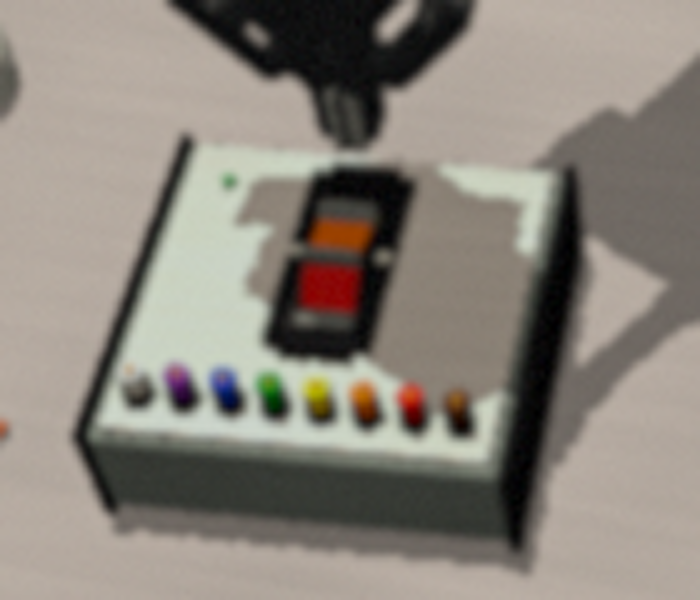

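Orange is on top, but its pixel row is 236 where red's was 245. It may still be settling, so I'll look again.

Run:
```python
from h import *
env.hold(.3)
look('b4.png');print(env.read_state()['time'])
```

```text
11.85
```

View pics/b4.png

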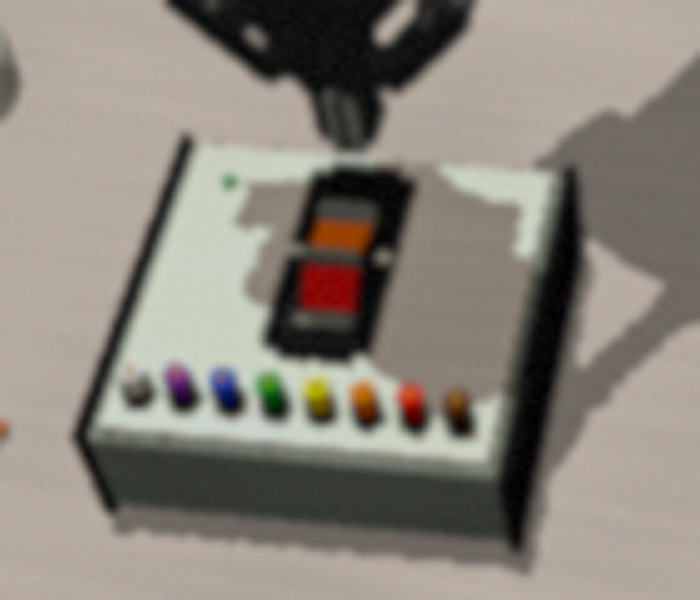

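It is steady but about 7° short of where red sat, so detent friction appears to leave a dead band. For the next click I'll carry the fingertip on until it stands centred between the two ribs (front face +10.5 mm), which sets the angle, and then lift straight up.

```bash
cat >> h.py <<'E'
def click2(xs,c=.0017,v=.05):
    env.servo_line(P(-.036,prof(-.02,c)),max_speed=.15)
    for xf in xs:
        env.servo_line(P(xf-HW,prof(xf,c)),max_speed=v)
        s=env.read_state(); f=np.array(s['force']);tp=np.array(s['tool_pos'])
        print(round(s['time'],2),round(xf*1e3,1),np.round([f@ex,f@ey,f[2]],2),np.round([(tp-IDX)@ex*1e3+HW*1e3,(tp[2]-NL)*1e3],1))
        if abs(f[2])>18 or abs(f@ex)>18: print('big');break
E
python3 - <<'E'
from h import *
xs=np.array([-18,-14,-11,-8,-5,-2,1,4,7,9,10.5])/1e3
click2(xs)
env.hold(.15);d=look('c1.png')
off(.0105);env.hold(.1);look('c2.png');print(env.read_state()['time'])
E
```

```text
12.46 -18.0 [ 0.9  -0.8  -0.81] [-17.7  70.1]
12.71 -14.0 [-3.37  0.41 -0.85] [-15.4  72.3]
12.96 -11.0 [-5.27  1.05 -2.66] [-12.9  73.6]
13.21 -8.0 [-2.27 -0.53 -1.01] [-7.4 76.2]
13.46 -5.0 [-0.1   0.44 -1.13] [-3.4 77.8]
13.71 -2.0 [-0.03  0.37  0.81] [-0.8 78.2]
13.96 1.0 [ 0.37 -0.48 -0.9 ] [ 1.5 77.9]
14.21 4.0 [-1.06 -0.35 -0.  ] [ 4.3 77.7]
14.46 7.0 [-0.25  0.44  0.65] [ 7.3 77.8]
14.71 9.0 [3.52 0.64 0.32] [10.1 78.2]
14.96 10.5 [0.76 0.39 1.52] [10.6 77.8]
15.95
```

View pics/c1.png

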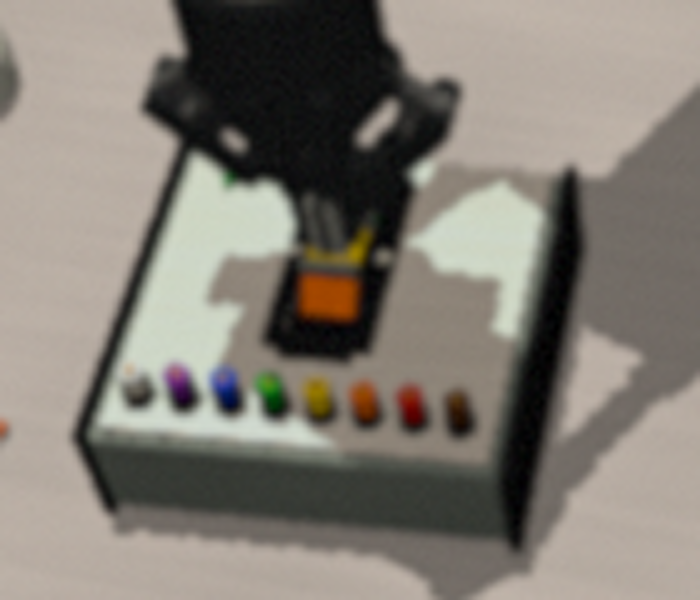

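View pics/c2.png

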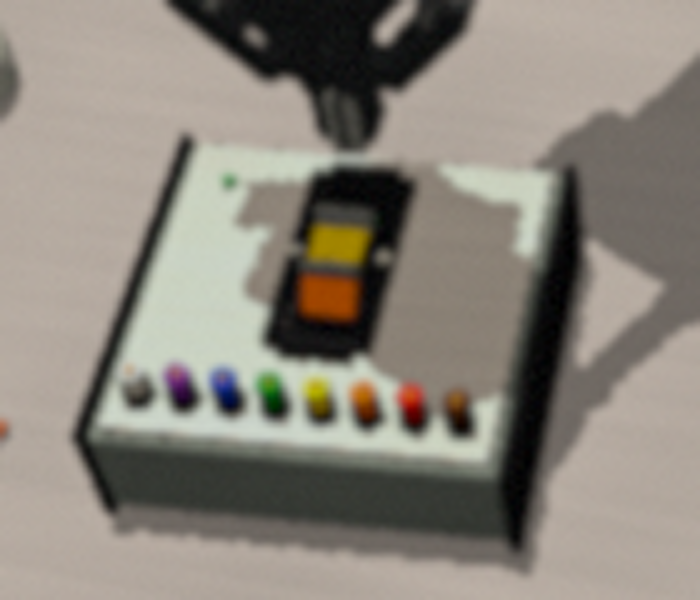

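Yellow is on top at row ~243, the same as red originally. I'll do the last click the same way.

Run:
```python
from h import *
xs=np.array([-18,-14,-11,-8,-5,-2,1,4,7,9,10.5])/1e3
click2(xs)
off(.0105);env.hold(.1);d=look('d1.png');print(env.read_state()['time'])
# facet row extents in a2(red), c2(yellow), d1(green): saturation profile on wheel mid-line
for f in('a2','b4','c2','d1'):
    h=cv2.cvtColor(cv2.imread('pics/%s.png'%f),cv2.COLOR_BGR2HSV)[180:340,322:352,1].mean(1)
    on=h>110; print(f,[180+i for i in range(1,160) if on[i]!=on[i-1]])
```

```text
16.56 -18.0 [-0.03 -0.65 -1.45] [-17.6  70. ]
16.81 -14.0 [-2.91  1.6  -1.1 ] [-15.4  72.2]
17.06 -11.0 [-4.72  1.46 -3.55] [-12.9  73.5]
17.31 -8.0 [-2.39  0.42 -1.06] [-7.5 76.2]
17.56 -5.0 [ 0.08 -0.02 -1.51] [-3.4 77.8]
17.81 -2.0 [-0.98  0.06  0.42] [-0.7 78.2]
18.06 1.0 [ 0.64  0.03 -0.29] [ 1.6 77.9]
18.31 4.0 [0.37 1.06 0.14] [ 4.3 77.7]
18.56 7.0 [ 0.46  0.38 -0.16] [ 7.3 77.7]
18.81 9.0 [2.45 0.61 0.26] [10.1 78.2]
19.06 10.5 [ 0.47 -0.77  0.14] [10.5 77.7]
19.85
a2 [224, 263, 278, 324]
b4 [218, 251, 263, 314]
c2 [223, 264, 274, 329]
d1 [195, 197, 227, 261, 273, 327, 329, 330]
```

View pics/d1.png

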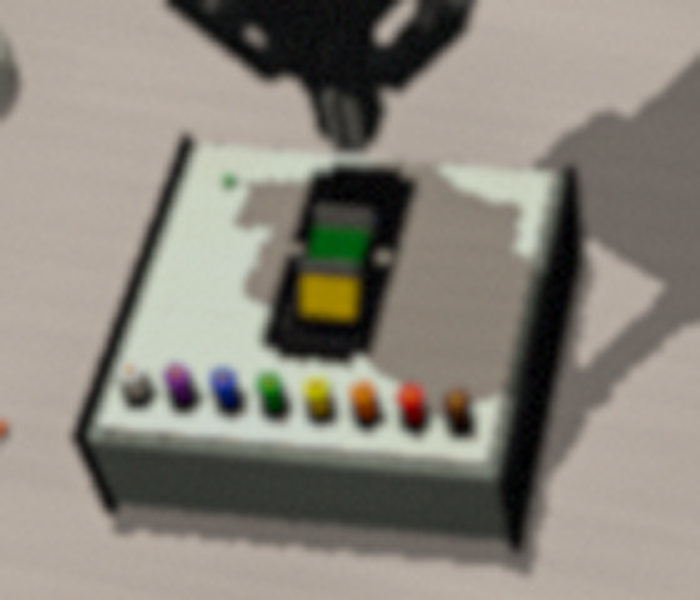

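Green is on top: facet centre at row 244 (red was 243.5 at the start), and the rear rib at 267 against 270.5. That is at most about 2.5° short, inside the 6.9° tolerance. I'll move above the key and check the wheel again in both views before pressing.

```bash
cat >> h.py <<'E'
KEY=np.array([0.5235,0.2167,0])
def K(z): return KEY+np.array([0,0,z+NL])
E
python3 - <<'E'
from h import *
import pickle
env.servo_line(P(-.045,.16),max_speed=.25)
env.move_to(K(.13),[np.pi,0,-np.pi/2+.2])
env.servo_line(K(.080),max_speed=.1)
env.hold(.1)
s=env.read_state();print(s['time'],s['tool_pos'],s['force'])
D={n:snap(n,n+'2.png') for n in('scene','top')};pickle.dump(D,open('D2.pkl','wb'))
D0=pickle.load(open('D0.pkl','rb'))
c=lambda d,y,x,h,w:cv2.resize(d['color'][y:y+h,x:x+w],(w*4,h*4),interpolation=2)
cv2.imwrite('pics/e1.png',np.hstack([c(D0['top'],180,365,70,60),c(D['top'],180,365,70,60),c(D['scene'],225,380,70,80)]))
print(proj(D['scene'],[np.array(s['tool_pos'])-[0,0,NL],KEY+[0,0,.061]]))
E
```

```text
22.5667 [0.52431523 0.21690437 0.08889533] [ 0.05269379  0.39279366 -0.35951848]
[[425.08542133 265.51034951]
 [423.16669385 270.86645693]]
```

View pics/e1.png

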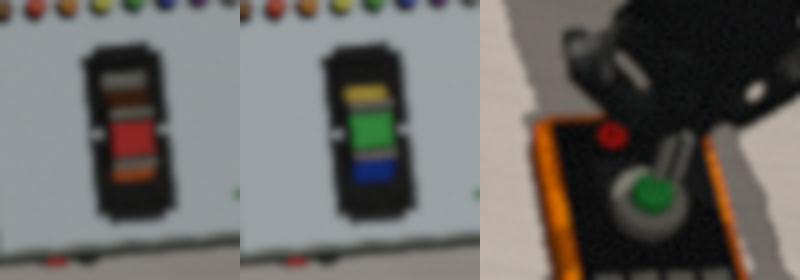

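View pics/scene2.png

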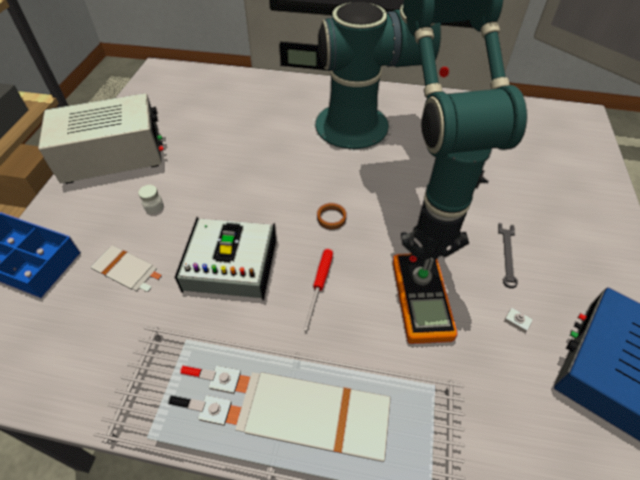

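In the top view, green's ribs at crop rows 105 and 154 have their midpoint at 129.5, level with the index ticks (expected about 129.5–131). So green is centred, and red had started a few degrees off. The fingertip hovers over the key within a few mm, so I'll press.

Run:
```python
from h import *
env.servo_line(K(.0635),max_speed=.05);env.hold(.15)
b=np.array(env.read_state()['force'])[2];print('bias',b)
z=.0635
while z>.0525:
    z-=.001; env.servo_line(K(z),max_speed=.02);env.hold(.05)
    s=env.read_state();f=s['force'];print(round(s['time'],2),round(z*1e3,1),np.round(f,2),round((s['tool_pos'][2]-NL)*1e3,2))
    if f[2]-b>9: break
env.hold(.25)
s=env.read_state();print(s['force'],s['tool_pos'][2]-NL); snap('scene','press.png')
env.servo_line(K(.075),max_speed=.06)
env.servo_line(K(.14),max_speed=.2);env.hold(.2)
s=env.read_state();print(s['time'],s['force'],s['tool_pos'])
D={n:snap(n,n+'3.png') for n in('scene','top')}
c=lambda d,y,x,h,w:cv2.resize(d['color'][y:y+h,x:x+w],(w*4,h*4),interpolation=2)
p=cv2.imread('pics/press.png')
cv2.imwrite('pics/f1.png',np.hstack([c(D['top'],180,365,70,60),c({'color':p},245,380,70,70),c(D['scene'],245,380,70,70)]))
```

```text
bias -0.030778768848557736
23.6 62.5 [-0.69  0.39  0.13] 62.59
23.9 61.5 [ 1.08 -0.07  0.22] 61.44
24.2 60.5 [0.24 0.16 1.68] 60.69
24.5 59.5 [0.23 0.45 1.86] 59.67
24.8 58.5 [0.44 0.51 2.59] 58.63
25.1 57.5 [0.51 0.18 2.66] 57.65
25.4 56.5 [-0.18 -0.2   3.61] 56.63
25.7 55.5 [-1.21 -0.97  5.79] 56.02
26.0 54.5 [-3.04 -0.87 11.92] 55.93
[-3.21279656 -0.67729715 12.73322226] 0.05588686580527565
27.4667 [-0.16430164 -0.13791966  0.30252041] [0.52215116 0.21620511 0.14602145]
```

View pics/f1.png

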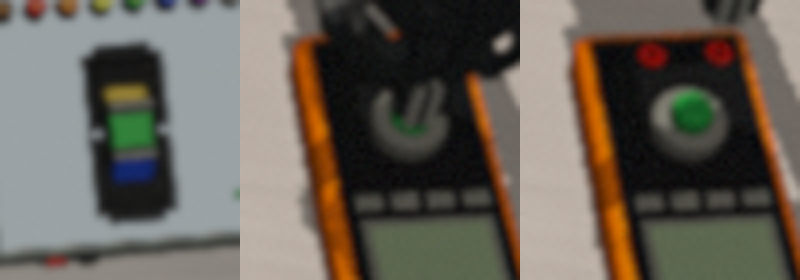

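View pics/scene3.png

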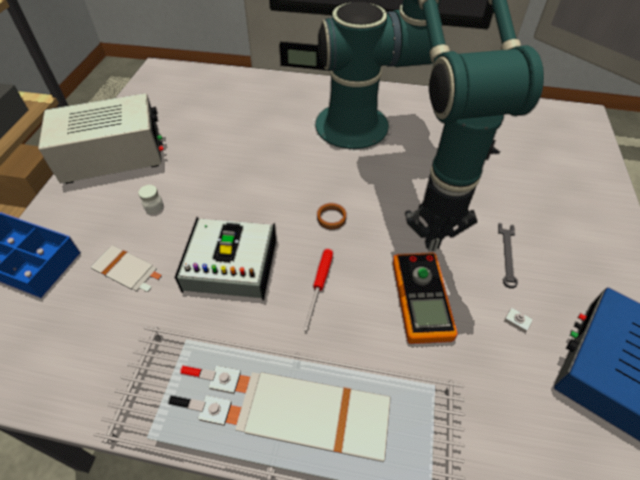

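The key went down its full 5 mm to a hard stop at 55.9 mm with 12.7 N, and it has come up again. Green is still on the index lines, the loose things lie where they did, and the robot touches nothing.

Run:
```python
from h import *
env.hand_in(); print(env.read_state()['time'])
```

```text
the job is handed in; nothing more can be done
the job is handed in; nothing more can be done
```

I turned the thumbwheel from red to green with the shut fingertip, in three clicks. Then I pressed the green key on the tester, let it come up and handed the job in at about 27.6 s. No verdict is reported.

- **First push:** it was too shallow and rode up the rounded rib tip, with about 24 N upward force. The wheel fell back to red, and I went in lower after that.
- **First click (orange):** it came to rest about 10° short. For the next two clicks I carried the fingertip on until it stood between the two ribs, which brought yellow and then green onto the index lines.
- **Wheel at green:** the top view puts green within about 2° of the index lines, both before and after the key press. The scene view compared green with red after the failed push and put it up to about 2.5° short. Both are inside the 6.9° allowed. In the top view red looked several degrees off the lines at the start, so I relied on the lines.
- **Key:** contact came at about 61 mm and the hard stop at 55.9 mm, with 12.7 N. The last picture shows the key up again.
- **Loose things and arm:** by eye, every loose thing lies where it did at the start. The arm was clear of everything, about 8 cm above the key, with near-zero force.

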